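# Close the deburring barrel and lift its outer cover off the inner lid

## Robot

A 6-joint arm with a two-finger parallel gripper is mounted at the origin on a cart in front of the work surface, level with it; the furniture and walls round the work are solid. World frame = base frame: x ahead of the robot, y to its left, z up, the work surface at z = 0. Lengths are in m, angles in degrees, forces in N, time in s.
With the tool pointing down it reaches from about 0.25 to 0.775 m from the base axis. Payload 4 kg.
Tool frame: the origin (TCP) lies midway between the tips of the shut fingers; the grasp point (between the pads) lies 19 mm behind it; z points along the fingers, y is the line along which they close (so a half turn about z gives the same grasp; the last joint's range is limited). The gripper opens to 94 mm and grips with 3 to 60 N. Pads are 16 mm wide; open, the fingers measure 119 mm over their backs; the gripper's body (75 mm by 177 mm) begins 78 mm behind the grasp point.
Start: joints at [63.134, 4.996, 78.535, -0, 96.463, -5.907], TCP at [0.197, 0.514, 0.206] pointing down, gripper open.
Joint ranges: [-177.83, 177.83], [-43.37, 116.18], [15.69, 146.23], [-61.86, 241.86], [9.47, 152.12], [-147.06, 147.06]. Speed limits (degrees/s): [159.86, 159.86, 180, 180, 180, 180].

## Interface

Orientations are given as [roll, pitch, yaw] about the fixed x, y, z axes, in that order (R = Rz(yaw) Ry(pitch) Rx(roll)).
In Python, from bench import * gives the robot as it stands. The module is installed in compiled form; this text tells all that it offers.
- The arm moves only by the tool carry_out, never from a script. Its arguments are lists of equal length, an entry for each row: "claw": the closure, from 0 (fully open) to 1 (shut); "travel": the shift along the tool's x, y, z in m, a list of three; "rotation": the turn, a rotation vector about the tool's x, y, z in rad, a list of three. A call has 1 to 12 rows; each row is the pose to reach, as a shift and turn from the pose commanded when the call began, along the tool's axes at that moment; what a row does not reach only later rows make up. A row lasts 1/10 s, in which the tool goes at most 50 mm and 8.59 degrees, less where a joint would pass 70% of its speed; a pose out of reach is approached as far as the arm can. A call with a gripper value outside its range is refused whole. The fingers move at their own pace and stop on an object; the grip force is fixed at half the most. Time passes only in rows, so rows that repeat a pose let the fingers close. It gives the time, the measured TCP pose, the force, the opening and the grip force at its end, in the units of the state.
- read_state(): the state, without advancing time (a new reading comes with each control period).
- camera(name): name is "side" or "top"; returns the picture (480x640x3 uint8, red, green, blue); there is no depth.
- camera_info(name): a dict with "intrinsics" (3x3 intrinsics, pixels), "rvec" (rotation vector, rad) and "tvec" (3), from world to camera coordinates, as OpenCV has them. Camera axes: x right, y down, z forward; pixel columns grow to the right and rows downward; lengths in m; the calibration is good to about 2 mm. A picture is of the moment at which its call begins. camera_info takes no time and is no camera call.
- sign_off(): hands the job in; it is judged then, once.
The state is a dict: "time_s": time; "qpos": joint angles; "qvel": joint speeds; "joint_torque": joint torques, N m; "position": TCP position; "orientation": TCP orientation; "wrist_force": force on the tool from outside, world axes, zero at the start; "torque": the same for the moment, N m; "opening": finger opening in m; "grip_force": force on a finger pad.
Only numpy, scipy, OpenCV 4.12 (cv2) and the standard library are available. Lean on these libraries where they do the work, as an engineer would, in place of code of your own. Each camera call takes 0.05 s, during which the arm holds its last target. There are 200 camera calls.

## Task

Take the lid set of the deburring barrel off the drip hook by its stirrup, with the outer cover still sitting on the inner lid, lower it gently onto the open barrel until the inner lid is fully home in the mouth with the cover round the rim, and let go. Then take the outer cover by its collar and lift it straight off, leaving the inner lid fully home, and finish while still holding it level in the gripper above the barrel, well clear of the stirrup, so that its underside can be checked. Do not shove the barrel about and leave the other things on the bench alone.

Things in the scene. Friction and masses are not known exactly. Their poses are not given: they have to be found in the camera images.
- stand: drip stand, fixed to the bench: dark steel drip tray (205 x 140 mm, 14 mm high), post 100 mm behind the origin (stand's +x), and from the post's top a hook of round 7 mm wire that runs forward (-x) and turns up at its end. Nothing of it rises over 15 mm above the saddle. Origin on the bench right under the hook's saddle; x from hook to post, z up.
- hook_saddle (a point): centre line of the hook's wire at the saddle where the stirrup hangs, 185 mm above the bench
- hook_tip (a point): upturned end of the hook's wire: 28 mm in front of the saddle (stand's -x) and 10 mm higher; the stirrup must be lifted at least 10 mm to pass over it, and can be lifted about 24 mm before the collar of the cover meets the wire from below
- inner_lid: inner lid, 0.36 to 0.53 kg: black plug 96 mm across, 12 mm deep, bevelled foot, under a steel flange 110 mm across, 3 mm thick; on top a round spigot (33 mm across, 12 mm high) and an upright steel stirrup by which the set hangs. Origin: centre of the flange's underside (the face that rests on the barrel's rim), z up; the stirrup's legs stand at +-y. On the hook its axes are the stand's.
- stirrup (a point): middle of the stirrup's top bar (9 mm thick, along the lid's y), 58 mm above the inner lid's origin. Stirrup 30 mm wide over its two flat parallel legs (y), 10 mm deep (x); the legs stand free for 37 mm from here down to the collar's top. Gripped across the legs from above, the hook's wire passes between the fingers.
- cover: outer cover, aluminium, 0.19 to 0.31 kg, loose on the inner lid: round plate 130 mm across, 4 mm thick, skirt 11 mm deep below it (inside 124 mm), in the middle a collar to take it by. The spigot fits its 36 mm hole with 1.5 mm to spare all round and the stirrup passes through the hole. Origin: centre of the plate's underside, 3 mm above the inner lid's origin when nested; z up.
- collar (a point): centre of the collar's top edge, 18 mm above the cover's origin. The collar is 48 mm across, and 14 mm of its height stand above the plate; nested, the stirrup rises 41 mm above this point, in the middle.
- barrel: open round black rubber barrel, loaded, about 3 kg, standing loose on the bench: 116 mm across (120 mm over the ribs below), 85 mm high, mouth 100 mm across. Origin at the centre of its underside, z up.
- barrel_mouth (a point): centre of the mouth in the plane of the rim, 85 mm above the bench; the inner lid is home when its origin is here
- magnet_tray: round steel parts tray with screws, 120 mm across, 28 mm high, a bystander; origin under its middle
- tape_measure: yellow tape measure, 35 x 93 x 67 mm high, a bystander; origin under its middle
- caliper: caliper lying flat, 81 x 259 x 14 mm, a bystander; origin under its middle
- bush: flanged brass bush, 46 mm across, 30 mm high, a bystander; origin under its middle
- spanner: open-ended spanner lying flat at the left edge, 163 x 26 x 6 mm, a bystander; origin under its middle
Mind the look-alikes: they are no part of the job. Of the things that look like the barrel, the larger one is meant.

How it is judged (in metres and radians):
On the way, in this order (a step that is already met when the one before it is completed fails the run):
1. the lid set is off the hook and in the air, the cover still nested on the inner lid (horizontal distance between stirrup and hook_saddle above 0.05 m and contact force between each of inner_lid, cover and stand below 0.1 N and height (world z) of inner_lid above 0.1 m and z of cover in the frame of inner_lid between 0 and 0.006 m), for 0.2 s.
2. both lids are on the barrel, the inner lid home in the mouth and the cover nested on it round the rim, let go and at rest (z of inner_lid in the frame of barrel_mouth between -0.003 and 0.0025 m and horizontal distance between inner_lid and barrel_mouth below 0.005 m and angle between the z axis of each of inner_lid, cover and the z axis of barrel, either way round below 0.05 rad and z of cover in the frame of inner_lid below 0.006 m and contact force between the fingers and inner_lid below 0.1 N and linear speed of inner_lid below 0.02 m/s and contact force between the fingers and cover below 0.1 N), for 0.2 s.
At the end, for the whole second after the job is handed in: Gripper still holds the cover at rest, level within 0.2 rad, its plate 170 mm or more above the bench and within 80 mm of the barrel's axis, touching no lid, barrel or stand; inner lid untouched and home (2.5 mm in height, 5 mm off-centre, 0.05 rad); barrel upright, within 30 mm of its start (z of inner_lid in the frame of barrel_mouth between -0.003 and 0.0025 m and horizontal distance between inner_lid and barrel_mouth below 0.005 m and angle between the z axis of inner_lid and the z axis of barrel, either way round below 0.05 rad and angle between barrel's own z axis and vertical below 0.03 rad and distance of barrel from where it was at the start of the episode below 0.03 m and height (world z) of cover above 0.17 m and angle between cover's own z axis and vertical below 0.2 rad and linear speed of cover below 0.03 m/s and contact force between the fingers and cover above 1 N and contact force between each of cover, the arm, the fingers and inner_lid below 0.1 N and contact force between cover and barrel below 0.1 N and contact force between cover and stand below 0.1 N and horizontal distance between cover and barrel_mouth below 0.08 m); the arm keeps its last pose, push and grip.
It fails at once if the cover comes off the inner lid while the inner lid is not home in the barrel (pulled apart too early, or the inner lid dragged up with the cover) (z of cover in the frame of inner_lid above 0.008 m and (z of inner_lid in the frame of barrel_mouth above 0.006 m or horizontal distance between inner_lid and barrel_mouth above 0.008 m)).
It fails at once if the lid set is dropped onto the barrel instead of lowered (linear speed of inner_lid above 0.3 m/s and distance between inner_lid and barrel_mouth below 0.03 m).
It fails at once if the barrel is shoved or tipped (distance of barrel from where it was at the start of the episode above 0.03 m or angle between barrel's own z axis and vertical above 0.15 rad).
It fails at once if a bystander is shoved or knocked over (distance of any of magnet_tray, tape_measure, caliper, spanner, bush from where it was at the start of the episode above 0.02 m).
It also fails if it takes over 50 s, if anything falls off the work surface, if the arm or the gripper's body presses on something with over 40 N, if the wrist force passes 120 N, or if a joint passes its speed limit or range.

## Working session

There is one attempt and no reset: what is moved stays moved. The work goes in short steps, Python scripts to look and compute and a tool call to move; the robot and the scene stay as the last step left them, time stands still between calls to the robot, and variables do not carry over. Pictures are saved under pics/ and viewed, at most 10 in all, crops included, and the job is handed in when it is done.

Besides the shell and the picture viewer there is one more tool, called after ">>>" as name(argument=value, ...) on one line, values as JSON. carry_out: Moves the arm, as the interface text tells. Its arguments: {"type":"object","properties":{"claw":{"type":"array","items":{"type":"number"}},"travel":{"type":"array","items":{"type":"array","items":{"type":"number"}}},"rotation":{"type":"array","items":{"type":"array","items":{"type":"number"}}}},"required":["claw","travel","rotation"]}

```bash
mkdir -p pics; cat > h.py <<'E'
from bench import *
import numpy as np, cv2
def cam(n):
    i=camera_info(n);K=np.array(i["intrinsics"],float);R=cv2.Rodrigues(np.array(i["rvec"],float))[0];t=np.array(i["tvec"],float).ravel();return K,R,t
def ray(n,u,v):
    K,R,t=cam(n);d=R.T@np.linalg.inv(K)@[u,v,1];return -R.T@t,d
def onz(n,u,v,z):
    c,d=ray(n,u,v);return c+d*(z-c[2])/d[2]
def proj(n,p):
    K,R,t=cam(n);q=K@(R@np.array(p,float)+t);return q[:2]/q[2]
def save(n,f):
    im=camera(n)[:,:,::-1].copy();cv2.imwrite("pics/"+f,im);return im
E
python3 - <<'E'
from h import *
save("top","top0.png");save("side","side0.png")
for n in("top","side"):
    c,d=ray(n,320,240);print(n,c.round(3),(d/np.linalg.norm(d)).round(3),cam(n)[0].tolist())
s=read_state();print(s)
E
```

```text
top [0.353 0.004 1.356] [ 0.141 -0.013 -0.99 ] [[557.9789980653297, 0.0, 322.01525596017154], [0.0, 557.9789980653297, 244.52448548949835], [0.0, 0.0, 1.0]]
side [-0.271 -0.778  0.674] [ 0.626  0.644 -0.44 ] [[508.6295310264282, 0.0, 324.8771215448581], [0.0, 508.6295310264282, 230.89135400892633], [0.0, 0.0, 1.0]]
{'time_s': 0.1, 'qpos': array([ 6.31338031e+01,  5.03296355e+00,  7.86147765e+01, -4.12487337e-04,
        9.64644251e+01, -5.90626662e+00]), 'qvel': array([ 0.0440888 , -0.06418162, -0.31335782,  0.0466993 ,  0.06539459,
       -0.01768143]), 'joint_torque': array([ 2.83066780e-03, -3.41255307e+01, -3.03301442e+01,  7.20724580e-02,
        3.04915407e-02, -8.18601507e-05]), 'position': array([0.19651411, 0.51315856, 0.20445106]), 'orientation': array([-1.79888388e+02, -1.11341611e-02,  1.59040013e+02]), 'wrist_force': array([-0.29343079,  0.92352825, -0.23408378]), 'torque': array([-0.02157402,  0.02197198,  0.02548159]), 'grip_force': 0.0, 'opening': 0.09408749129090017}
```

View pics/top0.png

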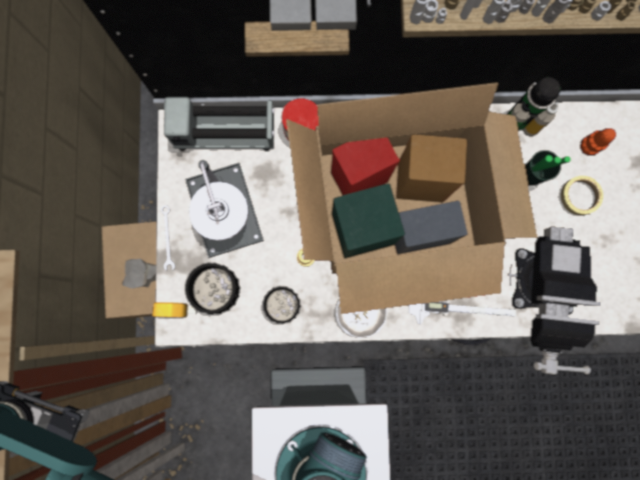

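View pics/side0.png

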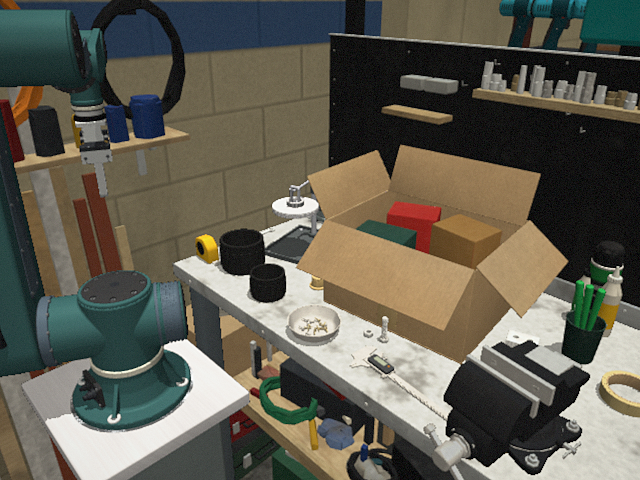

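The top view shows two black pots. One is large, at (212,288), and the other is smaller, at (281,305). "The larger one is meant", so (212,288) is the barrel. The cover disc hangs at (218,210), with the hook and post running up to (205,165). Next I measure these and confirm the choice in a crop.

```bash
cat > m.py <<'E'
from h import *
im=cv2.imread("pics/top0.png")
hsv=cv2.cvtColor(im,cv2.COLOR_BGR2HSV);g=im.max(2)
def ell(mask,box,name,z):
    x0,y0,x1,y1=box;m=np.zeros_like(mask);m[y0:y1,x0:x1]=mask[y0:y1,x0:x1]
    n,l,s,c=cv2.connectedComponentsWithStats(m)
    k=1+np.argmax(s[1:,4]);b=(l==k).astype(np.uint8)
    ct=max(cv2.findContours(b,cv2.RETR_EXTERNAL,cv2.CHAIN_APPROX_NONE)[0],key=cv2.contourArea)
    W=np.array([onz("top",*p[0],z)[:2] for p in ct],np.float32)
    hull=cv2.convexHull(ct);e=cv2.fitEllipse(hull)
    cW,r=cv2.minEnclosingCircle(W);H=cv2.convexHull(W)
    fe=cv2.fitEllipse(H)
    print(name,"px",np.round(e[0],1),"minEnc",np.round(cW,4),"r",round(r,4),"ell",np.round(fe[0],4),np.round(fe[1],4));return W,ct
white=(g>215).astype(np.uint8);dark=(g<75).astype(np.uint8)
ell(white,(185,178,250,245),"cover",.142)
ell(dark,(180,258,245,318),"barrel",.085)
ell(dark,(258,282,305,328),"small",.06)
W,ct=ell((g<115).astype(np.uint8),(180,160,270,262),"tray",.014)
r=cv2.minAreaRect(W);print("tray rect",r)
c=cv2.resize(im[145:330,150:310],None,fx=3.2,fy=3.2,interpolation=cv2.INTER_CUBIC);cv2.imwrite("pics/crop_top.png",c)
s=cv2.imread("pics/side0.png");cv2.imwrite("pics/crop_side.png",cv2.resize(s[165:320,180:360],None,fx=3.8,fy=3.8,interpolation=cv2.INTER_CUBIC))
E
python3 m.py
```

```text
cover px [202.5 212.9] minEnc [0.5896 0.2318] r 0.0845 ell [0.5918 0.2314] [0.1418 0.1651]
barrel px [212.  288.4] minEnc [0.4279 0.2353] r 0.0604 ell [0.4283 0.2352] [0.1121 0.1203]
small px [280.7 304.6] minEnc [0.3884 0.0811] r 0.0409 ell [0.3885 0.0813] [0.0795 0.081 ]
tray px [230.8 238.5] minEnc [0.552  0.2022] r 0.0729 ell [0.5518 0.2028] [0.0668 0.176 ]
tray rect ((0.5516887903213501, 0.2016451060771942), (0.05383365973830223, 0.13762924075126648), 17.10879898071289)
```

View pics/crop_top.png

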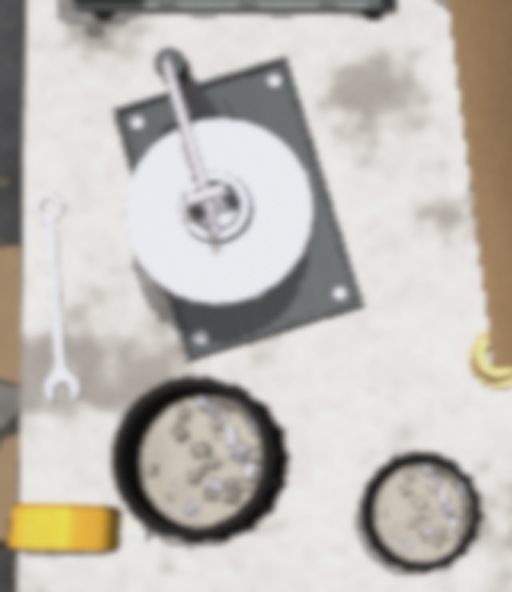

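View pics/crop_side.png

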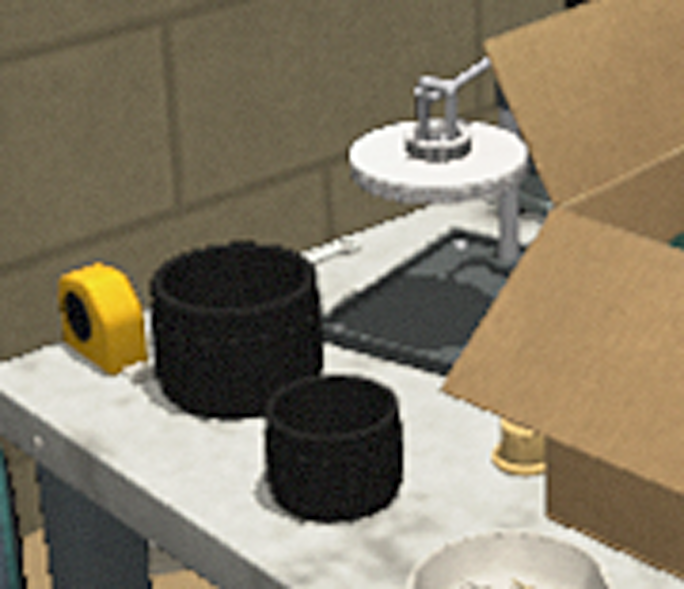

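Crop check: the large ribbed pot is at crop (200,460), which is px (212,288), about 116 mm across. That is the barrel. The other pot is only about 80 mm across. The disc hangs at crop (221,210), with the wire running from the stirrup at (215,205) to the post at (172,65). The tray corners are at (115,108), (285,58), (362,302) and (190,357). Now I refine these with edge-based fits and a two-view check.

```bash
cat > m2.py <<'E'
from h import *
from scipy.optimize import least_squares
from scipy.ndimage import map_coordinates
def edges(im,n,c,z,r,sign,angs,span=.007):
    # radial subpixel edge: strongest brightness step (sign + = brighter outside) near radius r
    g=cv2.GaussianBlur(im.max(2).astype(float),(0,0),.8);P=[]
    rr=np.linspace(r-span,r+span,41)
    for a in angs:
        uv=np.array([proj(n,[c[0]+q*np.cos(a),c[1]+q*np.sin(a),z]) for q in rr])
        v=map_coordinates(g,[uv[:,1],uv[:,0]],order=1);d=np.gradient(v)*sign;k=d.argmax()
        if d[k]>1 and 2<k<38:P.append((c[0]+rr[k]*np.cos(a),c[1]+rr[k]*np.sin(a),r))
    return P
def fit(P,c):
    P=np.array(P);f=lambda x:np.hypot(P[:,0]-x[0],P[:,1]-x[1])-P[:,2]
    s=least_squares(f,c,loss="soft_l1",f_scale=.001);return s.x,np.median(abs(f(s.x))),np.median(f(s.x)),len(P)
if __name__=="__main__":
    top=cv2.imread("pics/top0.png");side=cv2.imread("pics/side0.png");A=np.radians
    c=onz("top",218.8,210.5,.142)[:2]
    for _ in range(3):
        r=fit(edges(top,"top",c,.142,.065,-1,A(np.arange(0,360,4))),c);c=r[0]
    print("cover top",r)
    cs=c
    for _ in range(3):
        r=fit(edges(side,"side",cs,.142,.065,-1,A(np.arange(0,360,4))),cs);cs=r[0]
    print("cover side",r)
    b=np.array([.428,.235]);bs=b
    th=np.degrees(np.arctan2(b[1]-.004,b[0]-.353))
    for _ in range(4):
        P=edges(top,"top",b,.085,.050,-1,A(th+180+np.arange(-60,61,4)))+edges(top,"top",b,.085,.058,1,A(th+np.arange(-60,61,4)))
        r=fit(P,b);b=r[0]
    print("barrel top",r)
    ts=np.degrees(np.arctan2(.235+.778,.428+.271))
    for _ in range(4):
        P=edges(side,"side",bs,.085,.058,1,A(ts+np.arange(-80,81,4)));r=fit(P,bs);bs=r[0]
    print("barrel side",r)
    Q=[onz("top",(u+.5)/3.2-.5+150,(v+.5)/3.2-.5+145,.014)[:2] for u,v in[(115,108),(285,58),(362,302),(190,357)]]
    Q=np.array(Q);print("tray",Q.round(4).tolist(),"sizes",[np.linalg.norm(Q[i]-Q[i-1]).round(4) for i in range(4)],"centre",Q.mean(0).round(4))
    for a,bb in((3,0),(2,1)):
        d=Q[bb]-Q[a];print("stand x yaw",np.degrees(np.arctan2(d[1],d[0])))
    d=Q[0]-Q[1];print("y yaw-90",np.degrees(np.arctan2(d[1],d[0]))-90);d=Q[3]-Q[2];print(np.degrees(np.arctan2(d[1],d[0]))-90)
    p=onz("top",(172.5)/3.2-.5+150,(62)/3.2-.5+145,.187)[:2];d=p-c;print("post",p,np.linalg.norm(d),np.degrees(np.arctan2(d[1],d[0])))
    for n in("top","side"):print(n,"stirrup px",proj(n,[*c,.193]))
E
python3 m2.py
```

```text
Traceback (most recent call last):
  File "m2.py", line 20, in <module>
    r=fit(edges(top,"top",c,.142,.065,-1,A(np.arange(0,360,4))),c);c=r[0]
          ~~~~~^^^^^^^^^^^^^^^^^^^^^^^^^^^^^^^^^^^^^^^^^^^^^^^^
  File "m2.py", line 9, in edges
    uv=np.array([proj(n,[c[0]+q*np.cos(a),c[1]+q*np.sin(a),z]) for q in rr])
                 ~~~~^^^^^^^^^^^^^^^^^^^^^^^^^^^^^^^^^^^^^^^^^
  File "h.py", line 10, in proj
    K,R,t=cam(n);q=K@(R@np.array(p,float)+t);return q[:2]/q[2]
          ~~~^^^
  File "h.py", line 4, in cam
    i=camera_info(n);K=np.array(i["intrinsics"],float);R=cv2.Rodrigues(np.array(i["rvec"],float))[0];t=np.array(i["tvec"],float).ravel();return K,R,t
ValueError: time passes only in moves, steps and waits
```

```bash
sed -i 's/^def cam(n)/import functools\n@functools.cache\ndef cam(n)/' h.py; python3 m2.py
```

```text
cover top (array([0.5965122 , 0.21174801]), np.float64(0.000364357079397859), np.float64(-1.2166872107005622e-05), 79)
cover side (array([0.58977065, 0.2073733 ]), np.float64(0.0013193160466945589), np.float64(0.00033351228163211455), 84)
barrel top (array([0.4296043 , 0.23975378]), np.float64(0.0006385767378735419), np.float64(-0.0006300098936585924), 62)
barrel side (array([0.42311891, 0.23412586]), np.float64(0.0008505194132534324), np.float64(4.130959490072222e-06), 40)
tray [[0.7038, 0.3131], [0.7406, 0.1826], [0.5489, 0.1253], [0.51, 0.2553]] sizes [np.float64(0.2023), np.float64(0.1356), np.float64(0.2001), np.float64(0.1357)] centre [0.6258 0.2191]
stand x yaw 16.594705171889725
stand x yaw 16.628015214682435
y yaw-90 15.717441825005153
16.656447995120317
post [0.68979342 0.23525093] 0.09619652981087569 14.14176407368004
top stirrup px [213.84432882 205.66401633]
side stirrup px [295.4899475 186.2714402]
```

Both views give the same vector from cover to barrel, top (-0.167, +0.028) and side (-0.167, +0.027). They share a constant bias of about 6 mm, which I will calibrate on the gripper itself at a hover. Stand yaw is about 16.5°. I move to a hover above the stirrup.

>>> carry_out(claw=[0,0,0,0,0,0,0,0,0,0,0,0], travel=[[-0.04,-0.012,-0.03],[-0.08,-0.024,-0.054],[-0.12,-0.036,-0.054],[-0.16,-0.047,-0.054],[-0.2,-0.059,-0.054],[-0.24,-0.071,-0.054],[-0.28,-0.083,-0.054],[-0.32,-0.095,-0.054],[-0.36,-0.107,-0.054],[-0.4,-0.118,-0.054],[-0.44,-0.13,-0.054],[-0.48,-0.142,-0.054]], rotation=[[0,0,-0.054],[0,0,-0.109],[0,0,-0.163],[0,0,-0.218],[0,0,-0.272],[0,0,-0.327],[0,0,-0.381],[0,0,-0.435],[0,0,-0.49],[0,0,-0.544],[0,0,-0.599],[0,0,-0.653]])

```text
time_s: 1.3
position: [0.5952, 0.208, 0.2588]
orientation: [180.0, -0.1, -163.4]
wrist_force: [-0.2, 0.8, 1.2]
opening: 0.0942
grip_force: 0.0
```

```bash
python3 - <<'E'
from h import *
t=save("top","top1.png");s=save("side","side1.png")
st=read_state();print(st["position"],st["orientation"],st["wrist_force"],st["time_s"])
p=st["position"]
for n in("top","side"):
    print(n,"tcp",proj(n,p),"stirrup?",proj(n,[.5935,.21,.193]))
a=cv2.resize(s[110:230,240:360],None,fx=4.5,fy=4.5,interpolation=cv2.INTER_CUBIC)
cv2.imwrite("pics/c1.png",a)
E
```

```text
[0.59706419 0.20533677 0.25676843] [-1.79908952e+02 -1.69550491e-01 -1.63858452e+02] [-0.07761654 -0.0810007  -0.23224788] 1.4
top tcp [211.34641233 198.9040737 ] stirrup? [214.67148037 207.04249296]
side tcp [296.87406891 164.38578731] stirrup? [295.08902787 186.69177198]
```

View pics/c1.png

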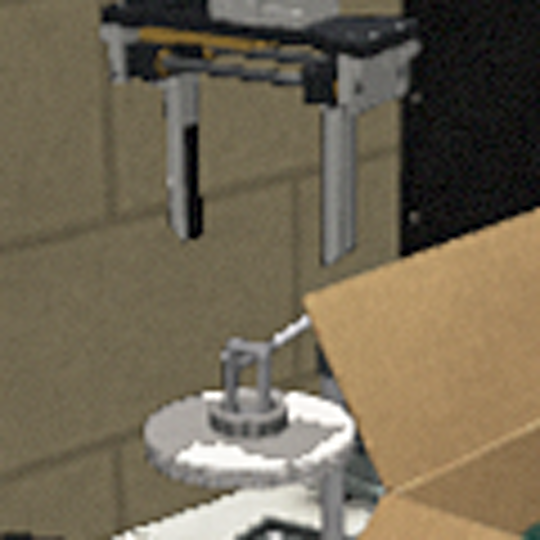

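The side crop shows the fingertips at (187,237) and (337,262). Their midpoint is px (297.8,165.1), against (296.9,164.4) predicted, so the side bias is about (+0.9,+0.7) px. The stirrup bar is at crop (249,347), which is px (295.0,186.7). I check the top view in the same way.

```bash
python3 - <<'E'
from h import *
a=cv2.imread("pics/top0.png")[175:235,185:245];b=cv2.imread("pics/top1.png")[165:240,170:245]
A=cv2.resize(a,(398,500),interpolation=cv2.INTER_CUBIC) if 0 else cv2.resize(a,(390,390),interpolation=cv2.INTER_CUBIC)
B=cv2.resize(b,(390,390),interpolation=cv2.INTER_CUBIC)
cv2.imwrite("pics/c2.png",np.hstack([A,B]))
E
```

```text
(no output)
```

View pics/c2.png

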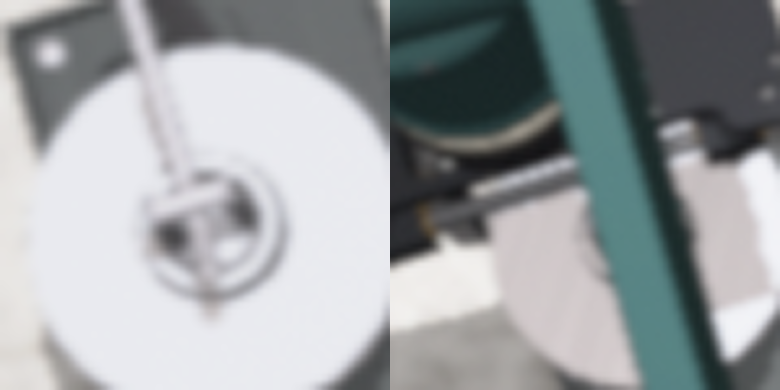

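Left half: the stirrup bar runs from (152,203) to (226,188), so its centre is at px (213.7,204.7). That agrees with the disc fit. I take the stirrup at about (0.594, 0.211) and descend in stages.

>>> carry_out(claw=[0,0,0,0,0,0], travel=[[0.001,0.003,0.015],[0.001,0.006,0.03],[0.001,0.006,0.045],[0.001,0.006,0.05],[0.001,0.006,0.05],[0.001,0.006,0.05]], rotation=[[0,0,0],[0,0,0],[0,0,0],[0,0,0],[0,0,0],[0,0,0]])

```text
time_s: 2.0
position: [0.5914, 0.2151, 0.2099]
orientation: [180.0, 0.0, -163.5]
wrist_force: [-0.3, 0.1, -0.2]
opening: 0.0939
grip_force: 0.0
```

```bash
python3 - <<'E'
from h import *
s=save("side","side2.png")
st=read_state();print(st["position"],st["orientation"],st["wrist_force"],st["qvel"].round(2))
p=st["position"];print(proj("side",p))
cv2.imwrite("pics/c3.png",cv2.resize(s[130:230,250:350],None,fx=6,fy=6,interpolation=cv2.INTER_CUBIC))
E
```

```text
[0.59173323 0.21508094 0.21040247] [ 1.79998594e+02  8.96135557e-02 -1.63526512e+02] [ 0.4713115  -0.731356    0.22901046] [-0.09 -0.26 -0.62  0.    0.1  -0.08]
[293.26518007 180.35229151]
```

View pics/c3.png

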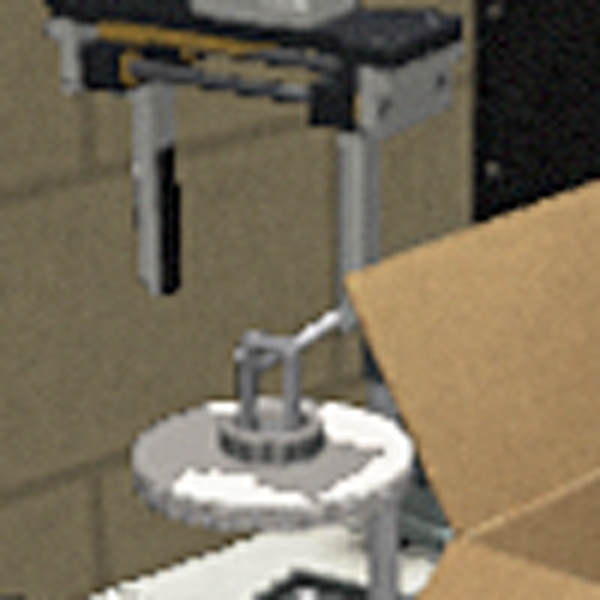

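The side crop shows the left fingertip pad bottom at crop (172,292), which is px (278.2,178.3), and the stirrup bar from (245,345) to (292,345). The arm is now settled on its commanded pose, so I recalibrate from this.

```bash
python3 - <<'E'
from h import *
st=read_state();p=st["position"];y=np.radians(st["orientation"][2]);ty=np.array([np.sin(y),-np.cos(y),0])
q=proj("side",p+.047*ty);b=np.array([278.2,178.3])-q;print(st["position"],"pred",q,"bias",b)
u=np.array([294.3,187.3])
for bb in(b*0,b):print("stirrup side",onz("side",*(u-bb),.193))
print("stirrup top",onz("top",213.7,204.7,.193))
# two-view intersection of bias-corrected side and top rays
c1,d1=ray("side",*(u-b));c2,d2=ray("top",213.7,204.7)
s=np.linalg.lstsq(np.c_[d1,-d2],c2-c1,rcond=None)[0];print(c1+s[0]*d1,c2+s[1]*d2)
E
```

```text
[0.59173323 0.21508094 0.21040247] pred [278.84857602 177.46895034] bias [-0.64857602  0.83104966]
stirrup side [0.58874934 0.20787252 0.193     ]
stirrup side [0.59439043 0.21158485 0.193     ]
stirrup top [0.59859924 0.21205403 0.193     ]
[0.59661444 0.21412735 0.19176441] [0.59883239 0.21225171 0.19189709]
```

Bias-corrected side gives (0.594,0.212) and top gives (0.598,0.212), so I use (0.5955,0.212). I descend to z 0.163 and close.

>>> carry_out(claw=[0,0,0,0,0,0,0], travel=[[-0.001,-0.002,0.01],[-0.003,-0.0045,0.02],[-0.003,-0.0045,0.03],[-0.003,-0.0045,0.04],[-0.003,-0.0045,0.047],[-0.003,-0.0045,0.047],[-0.003,-0.0045,0.047]], rotation=[[0,0,0],[0,0,0],[0,0,0],[0,0,0],[0,0,0],[0,0,0],[0,0,0]])

```text
time_s: 2.75
position: [0.5957, 0.2113, 0.1623]
orientation: [180.0, -0.0, -163.5]
wrist_force: [-0.0, -0.0, -0.1]
opening: 0.094
grip_force: 0.0
```

>>> carry_out(claw=[0.3,0.5,0.6,0.7,1,1,1,1,1,1], travel=[[0,0,0],[0,0,0],[0,0,0],[0,0,0],[0,0,0],[0,0,0],[0,0,0],[0,0,0],[0,0,0],[0,0,0]], rotation=[[0,0,0],[0,0,0],[0,0,0],[0,0,0],[0,0,0],[0,0,0],[0,0,0],[0,0,0],[0,0,0],[0,0,0]])

```text
time_s: 3.75
position: [0.5957, 0.2113, 0.1624]
orientation: [-180.0, -0.0, -163.5]
wrist_force: [-0.5, -0.2, 1.3]
opening: 0.03
grip_force: 30.0
```

The opening is 30 mm, so the stirrup is gripped. Lift 17 mm.

>>> carry_out(claw=[1,1,1,1,1,1,1,1], travel=[[0,0,-0.003],[0,0,-0.006],[0,0,-0.009],[0,0,-0.012],[0,0,-0.015],[0,0,-0.017],[0,0,-0.017],[0,0,-0.017]], rotation=[[0,0,0],[0,0,0],[0,0,0],[0,0,0],[0,0,0],[0,0,0],[0,0,0],[0,0,0]])

```text
time_s: 4.55
position: [0.5957, 0.2113, 0.1796]
orientation: [180.0, 0.0, -163.5]
wrist_force: [0.2, 0.4, -6.4]
opening: 0.0301
grip_force: 30.0
```

About 0.66 kg is carried. I slide forward along the wire (tool +x), clear of the hook.

>>> carry_out(claw=[1,1,1,1,1,1,1,1,1,1], travel=[[0.005,0,0],[0.013,0,0],[0.022,0,0],[0.031,0,0],[0.04,0,0],[0.05,0,0],[0.06,0,0],[0.066,0,0],[0.07,0,0],[0.07,0,0]], rotation=[[0,0,0],[0,0,0],[0,0,0],[0,0,0],[0,0,0],[0,0,0],[0,0,0],[0,0,0],[0,0,0],[0,0,0]])

```text
time_s: 5.55
position: [0.5282, 0.1914, 0.1798]
orientation: [180.0, 0.0, -163.5]
wrist_force: [-0.5, -0.6, -7.1]
opening: 0.0301
grip_force: 30.0
```

>>> carry_out(claw=[1,1,1,1,1,1,1,1,1,1,1,1], travel=[[0.005,0.005,0],[0.014,0.013,0],[0.024,0.022,0],[0.034,0.031,0],[0.044,0.04,0],[0.054,0.049,0],[0.064,0.058,0],[0.072,0.065,0],[0.078,0.071,0],[0.082,0.0745,0],[0.082,0.0745,0],[0.082,0.0745,0]], rotation=[[0,0,0],[0,0,0],[0,0,0],[0,0,0],[0,0,0],[0,0,0],[0,0,0],[0,0,0],[0,0,0],[0,0,0],[0,0,0],[0,0,0]])

```text
time_s: 6.75
position: [0.4291, 0.2396, 0.1795]
orientation: [-180.0, 0.0, -163.6]
wrist_force: [0.4, -0.5, -6.6]
opening: 0.0299
grip_force: 30.0
```

```bash
cat > m3.py <<'E'
from m2 import *
st=read_state();p=st["position"];print(p.round(4),st["orientation"].round(2),st["wrist_force"].round(2))
t=save("top","top3.png");s=save("side","side3.png")
# cover plate top z: TCP +  (0.142-0.1624)
z=p[2]-.0204;A=np.radians;c=p[:2].copy()
for n,im,c0 in(("top",t,p[:2]+[.001,.0004]),("side",s,p[:2]+[-.006,-.005])):
    c=np.array(c0)
    for _ in range(3):
        r=fit(edges(im,n,c,z,.065,-1,A(np.arange(0,360,4)),.006),c);c=r[0]
    print("cover",n,r)
cv2.imwrite("pics/c4.png",np.hstack([cv2.resize(s[150:290,180:320],(390,390),interpolation=2),cv2.resize(t[220:330,160:270],(390,390),interpolation=2)]))
E
python3 m3.py
```

```text
[0.4291 0.2396 0.1795] [-1.7998e+02  3.0000e-02 -1.6355e+02] [ 0.41 -0.49 -6.6 ]
cover top (array([0.43072853, 0.23691689]), np.float64(0.000611720271649796), np.float64(-0.00030982797645642823), 37)
cover side (array([0.42496133, 0.23188081]), np.float64(0.0014473049792392), np.float64(0.0002562820079100442), 79)
```

View pics/c4.png

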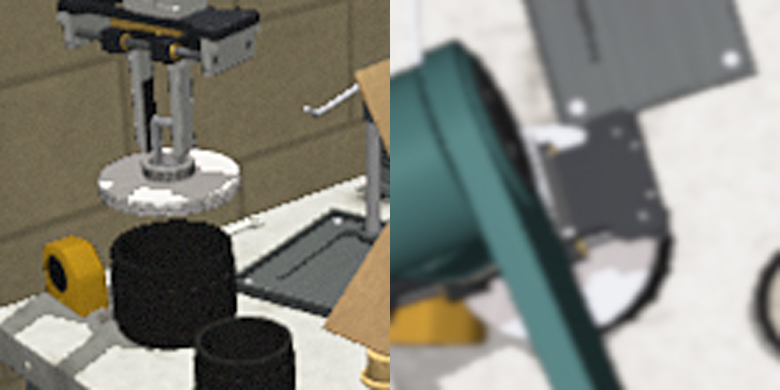

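In the right (top) view the disc is mostly hidden by the arm. The left (side) view shows the disc hanging level above the barrel. Both fits put the cover about (+1.5,-2.5) mm from the barrel. I correct that and descend to just above the rim.

>>> carry_out(claw=[1,1,1,1,1,1,1,1,1], travel=[[0.001,0.003,0.004],[0.001,0.003,0.011],[0.001,0.003,0.019],[0.001,0.003,0.027],[0.001,0.003,0.035],[0.001,0.003,0.042],[0.001,0.003,0.047],[0.001,0.003,0.049],[0.001,0.003,0.049]], rotation=[[0,0,0],[0,0,0],[0,0,0],[0,0,0],[0,0,0],[0,0,0],[0,0,0],[0,0,0],[0,0,0]])

```text
time_s: 7.75
position: [0.4269, 0.2423, 0.1302]
orientation: [180.0, -0.0, -163.5]
wrist_force: [-0.6, 0.5, -5.7]
opening: 0.0298
grip_force: 30.0
```

```bash
sed -e 's/top3.png/top4.png/;s/side3.png/side4.png/;/c4.png/d' m3.py > m4.py; python3 m4.py; python3 - <<'E'
from m2 import *
A=np.radians;ts=np.degrees(np.arctan2(.235+.778,.428+.271))
# silhouette left/right edges of barrel (side picture) before and now, at mid height z=.05
for f in("side0.png","side4.png"):
    im=cv2.imread("pics/"+f);g=im.max(2)
    for z in(.06,.07):
        v=int(proj("side",[.4231-.041,.2341-.041,z])[1]);row=np.where(g[v,205:285]<70)[0]+205;print(f,v,row.min(),row.max())
E
```

```text
[0.4269 0.2423 0.1302] [ 1.8000e+02 -2.0000e-02 -1.6354e+02] [-0.62  0.52 -5.72]
cover top (array([0.42970428, 0.24025137]), np.float64(0.0006650756504514646), np.float64(0.00011991661994747299), 36)
cover side (array([0.42352945, 0.23607992]), np.float64(0.00129629244249449), np.float64(0.00012069210436578548), 77)
side0.png 256 221 281
side0.png 253 220 284
side4.png 256 221 281
side4.png 253 220 270
```

Residuals against the barrel are about (0.2, 1) mm. I trim y by -0.7 mm and lower gently, watching the force.

>>> carry_out(claw=[1,1,1,1,1,1,1,1,1], travel=[[0,-0.0007,0.001],[0,-0.0007,0.003],[0,-0.0007,0.005],[0,-0.0007,0.007],[0,-0.0007,0.009],[0,-0.0007,0.011],[0,-0.0007,0.012],[0,-0.0007,0.012],[0,-0.0007,0.012]], rotation=[[0,0,0],[0,0,0],[0,0,0],[0,0,0],[0,0,0],[0,0,0],[0,0,0],[0,0,0],[0,0,0]])

```text
time_s: 8.75
position: [0.4275, 0.2418, 0.1185]
orientation: [180.0, 0.0, -163.5]
wrist_force: [0.5, 0.9, -6.9]
opening: 0.0297
grip_force: 30.0
```

Still fully carried, and the plug is about 6 mm into the mouth. Continue.

>>> carry_out(claw=[1,1,1,1,1,1,1], travel=[[0,0,0.001],[0,0,0.002],[0,0,0.003],[0,0,0.004],[0,0,0.005],[0,0,0.0055],[0,0,0.0055]], rotation=[[0,0,0],[0,0,0],[0,0,0],[0,0,0],[0,0,0],[0,0,0],[0,0,0]])

```text
time_s: 9.45
position: [0.4276, 0.2418, 0.1132]
orientation: [180.0, 0.1, -163.5]
wrist_force: [2.1, 1.0, -5.8]
opening: 0.0298
grip_force: 30.0
```

>>> carry_out(claw=[1,1,1,1], travel=[[0,0,0.0007],[0,0,0.0014],[0,0,0.0018],[0,0,0.0018]], rotation=[[0,0,0],[0,0,0],[0,0,0],[0,0,0]])

```text
time_s: 9.85
position: [0.4277, 0.2419, 0.113]
orientation: [180.0, 0.1, -163.5]
wrist_force: [0.2, -0.8, 6.0]
opening: 0.0298
grip_force: 30.0
```

The support force has taken over at TCP z 0.113, with 0.1124 expected for home. Let go.

>>> carry_out(claw=[0.6,0.5,0.4,0.3,0.1,0,0,0,0,0], travel=[[0,0,-0.0005],[0,0,-0.0008],[0,0,-0.0008],[0,0,-0.0008],[0,0,-0.0008],[0,0,-0.0008],[0,0,-0.0008],[0,0,-0.0008],[0,0,-0.0008],[0,0,-0.0008]], rotation=[[0,0,0],[0,0,0],[0,0,0],[0,0,0],[0,0,0],[0,0,0],[0,0,0],[0,0,0],[0,0,0],[0,0,0]])

```text
time_s: 10.85
position: [0.4272, 0.2416, 0.112]
orientation: [180.0, 0.0, -163.5]
wrist_force: [-0.1, -0.1, -0.0]
opening: 0.0942
grip_force: 0.0
```

```bash
python3 - <<'E'
from m2 import *
st=read_state();print(st["position"],st["wrist_force"],st["opening"])
s=save("side","side5.png");t=save("top","top5.png");A=np.radians
for n,im,c in(("top",t,[.4297,.2398]),("side",s,[.4231,.2345])):
    for z in(.088,.090,.092,.094,.096):
        k=np.array(c)
        for _ in range(3):
            r=fit(edges(im,n,k,z,.065,-1,A(np.arange(0,360,4)),.006),k);k=r[0]
        print(n,z,r[0].round(4),r[1:])
cv2.imwrite("pics/c5.png",cv2.resize(s[150:290,180:320],(560,560),interpolation=2))
E
```

```text
[0.42721189 0.24164177 0.11200416] [-0.07106159 -0.09261694 -0.0083954 ] 0.09415791215775089
top 0.088 [0.4312 0.2417] (np.float64(0.0005926169834718914), np.float64(0.00031788576376719224), 31)
top 0.09 [0.4311 0.2412] (np.float64(0.000556506501725576), np.float64(0.0004270056750439316), 31)
top 0.092 [0.4311 0.2408] (np.float64(0.000722498045416492), np.float64(0.00040223809621278694), 31)
top 0.094 [0.4311 0.2406] (np.float64(0.0006852060900117973), np.float64(0.00037746455606742224), 31)
top 0.096 [0.4312 0.2401] (np.float64(0.0006348583764218749), np.float64(0.0004546058159246233), 32)
side 0.088 [0.4277 0.2415] (np.float64(0.0011857299070782076), np.float64(0.0002991154776562782), 64)
side 0.09 [0.4256 0.2386] (np.float64(0.0012605193368013384), np.float64(0.00012125799229510681), 65)
side 0.092 [0.4238 0.2352] (np.float64(0.001275090166002732), np.float64(-0.0002227190931759354), 68)
side 0.094 [0.4217 0.2319] (np.float64(0.0014484151170280207), np.float64(2.559952706136792e-05), 69)
side 0.096 [0.4194 0.2283] (np.float64(0.0015592166410854577), np.float64(-5.623688108098018e-05), 70)
```

View pics/c5.png

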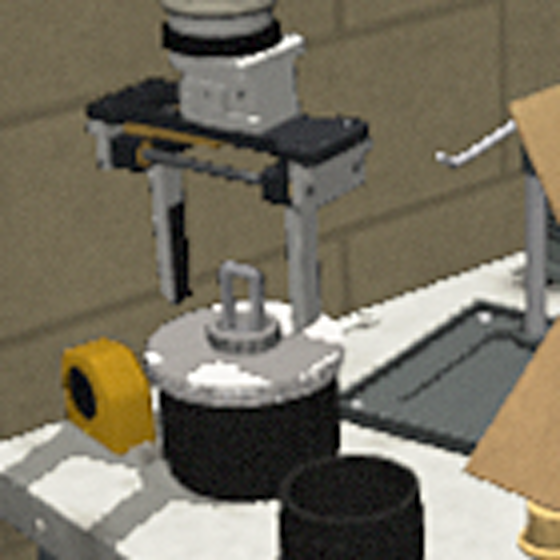

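The side crop shows the cover seated round the rim, with the stirrup standing at (242,285) and the fingers clear. At z 0.092 the plate fits (0.4238,0.2352), concentric with the barrel's (0.4231,0.2341), so the lid is home. Next I grip the collar.

>>> carry_out(claw=[0,0,0,0,0,0], travel=[[-0.001,-0.0005,0.004],[-0.002,-0.0005,0.009],[-0.002,-0.0005,0.013],[-0.002,-0.0005,0.016],[-0.002,-0.0005,0.017],[-0.002,-0.0005,0.017]], rotation=[[0,0,0],[0,0,0],[0,0,0],[0,0,0],[0,0,0],[0,0,0]])

```text
time_s: 11.55
position: [0.4291, 0.2417, 0.0946]
orientation: [180.0, -0.0, -163.5]
wrist_force: [-0.1, 0.9, 0.3]
opening: 0.0938
grip_force: 0.0
```

>>> carry_out(claw=[0.2,0.3,0.4,0.45,0.6,1,1,1,1], travel=[[0,0,0],[0,0,0],[0,0,0],[0,0,0],[0,0,0],[0,0,0],[0,0,0],[0,0,0],[0,0,0]], rotation=[[0,0,0],[0,0,0],[0,0,0],[0,0,0],[0,0,0],[0,0,0],[0,0,0],[0,0,0],[0,0,0]])

```text
time_s: 12.45
position: [0.4292, 0.2418, 0.095]
orientation: [180.0, 0.0, -163.5]
wrist_force: [0.5, 0.5, 0.2]
opening: 0.0466
grip_force: 30.0
```

>>> carry_out(claw=[1,1,1,1,1,1], travel=[[0,0,-0.001],[0,0,-0.002],[0,0,-0.003],[0,0,-0.004],[0,0,-0.005],[0,0,-0.005]], rotation=[[0,0,0],[0,0,0],[0,0,0],[0,0,0],[0,0,0],[0,0,0]])

```text
time_s: 13.05
position: [0.4294, 0.2418, 0.1002]
orientation: [180.0, 0.0, -163.5]
wrist_force: [0.0, 0.5, -2.3]
opening: 0.0466
grip_force: 30.0
```

The load is 2.3 N, the cover alone (0.19–0.31 kg). I lift straight up.

>>> carry_out(claw=[1,1,1,1,1,1,1,1,1,1,1,1], travel=[[0,0,-0.004],[0,0,-0.01],[0,0,-0.018],[0,0,-0.028],[0,0,-0.04],[0,0,-0.054],[0,0,-0.068],[0,0,-0.082],[0,0,-0.096],[0,0,-0.107],[0,0,-0.113],[0,0,-0.115]], rotation=[[0,0,0],[0,0,0],[0,0,0],[0,0,0],[0,0,0],[0,0,0],[0,0,0],[0,0,0],[0,0,0],[0,0,0],[0,0,0],[0,0,0]])

```text
time_s: 14.25
position: [0.4296, 0.2419, 0.2159]
orientation: [180.0, 0.1, -163.5]
wrist_force: [0.1, -0.6, -2.0]
opening: 0.0465
grip_force: 30.0
```

>>> carry_out(claw=[1,1,1,1,1], travel=[[0,0,0],[0,0,0],[0,0,0],[0,0,0],[0,0,0]], rotation=[[0,0,0],[0,0,0],[0,0,0],[0,0,0],[0,0,0]])

```text
time_s: 14.75
position: [0.4291, 0.2417, 0.2146]
orientation: [-180.0, -0.0, -163.5]
wrist_force: [-0.3, -0.1, -2.2]
opening: 0.0463
grip_force: 30.0
```

```bash
python3 - <<'E'
from h import *
st=read_state();print(st["position"],st["wrist_force"],st["opening"],st["grip_force"],np.abs(st["qvel"]).max())
s=save("side","side6.png");cv2.imwrite("pics/c6.png",cv2.resize(s[130:290,170:330],(592,592),interpolation=2))
E
```

```text
[0.42909896 0.24168007 0.21464911] [-0.2517508  -0.05243555 -2.17624349] 0.04631905879173357 29.9993710918352 0.176903276555768
```

View pics/c6.png

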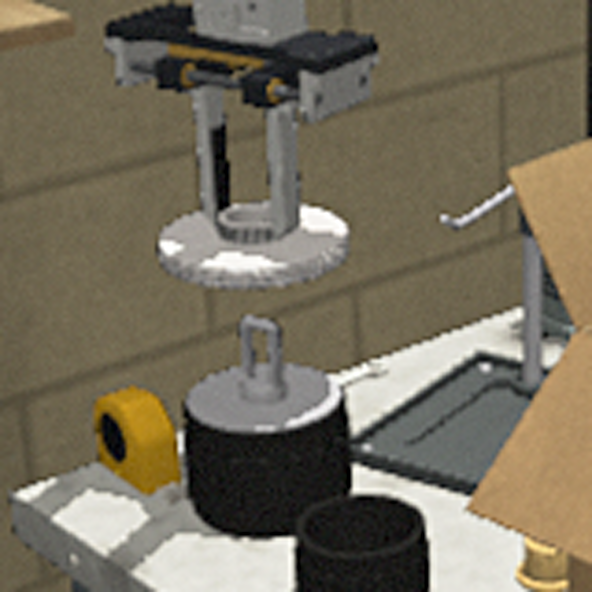

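The picture shows the cover level in the fingers at (253,245) and clear of the stirrup top at (262,320). The inner lid is seated flush on the barrel at (265,395). I hand in.

```bash
python3 -c "
from bench import *
print(sign_off())"
```

```text
the job is handed in; nothing more can be done
None
```

The job is handed in: the inner lid is home in the barrel and the gripper holds the cover level above it, its plate about 0.21 m above the bench and clear of the stirrup; the sign-off gave no verdict.

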